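Press a glued-up coaster and park the lever at its tab

TASK

Glue up a coaster in the blue hand press: lay the dark walnut disc flat and centred on the cork disc that already lies on the round steel bed, then swing the red-handled lever down until its sprung foot presses on the stack with about 20 N (feel for it: the foot's screw is set differently every time; never above 28 N), and keep it pressed for about a second. Last, swing the lever back up until it lines up with the yellow tab and leave it standing there, with the stack still centred; the spare maple disc, the glue jar and the wooden burnisher stay where they are.

Things in the scene. Friction and masses are not known exactly. Their poses are not given: they have to be found in the camera images.
- cork: speckled light brown cork disc, 64 mm diameter, 10 mm thick, about 20 g, lying flat on the press bed, within 5 mm of its centre. Origin: centre of its underside; z up.
- walnut: dark brown walnut disc, 64 mm diameter, 12 mm thick, about 30 g, lying flat on the green mat (mat top 3 mm above the table). Origin: centre of its underside; z up.
- maple: spare pale maple disc, 64 mm diameter, 12 mm thick, on the mat; not used. Origin: centre of its underside.
- bed: round steel bed plate of the press, 90 mm diameter, 10 mm thick, fixed on the press's blue base (base: 120 mm in press x; in press y from 70 mm on the bed's +y side to 200 mm on its -y side; top 10 mm below the bed's top). Origin: centre of the plate's underside; its x and y are the press's x and y.
- bed_top (a point): centre of the bed plate's top face, where the stack belongs; axes as those of the press.
- lever_hinge (a point): middle of the lever's hinge, 130 mm from the bed's centre to the press's -y and 60 mm above the bed's top; hinge axis along the press's x; axes as those of the press. Blue cheeks stand 103 mm above the mat around it.
- lever (a joint): lever angle, rad: 0 = open stop, leaning 0.35 back (press -y) from upright; 1.92 = level, over the bed; 2.10 = lowest stop. It stays where left (hinge friction 0.5 N m). 18 mm wide. Its sprung rubber foot (3 N per mm, up to 15 mm) is 130 mm from the hinge, above the bed's centre when level; a screw puts its end 34 to 58 mm below the lever's axis, unmeasured.
- lever_grip (a point): grip point on the axis of the lever's red round handle, a bar 16 mm in diameter along the press's x, 210 mm from the hinge; it juts from the lever's end 89 mm to the press's -x, and this point is 62 mm out. z points along the lever away from the hinge, x along the press's x.
- mark (a joint): angle of the yellow tab on the steel quadrant beside the lever's hinge, rad, on the same scale as the lever: lever = mark when they line up. The tab stays put.
- mark_tip (a point): outer end of the yellow tab (8 x 7 x 34 mm), 85 mm from the hinge, 31 mm to the press's +x of the lever's mid plane; z points along the tab away from the hinge.
- glue: glue jar with a white lid, 64 mm diameter, 110 mm tall, standing. Origin: centre of its underside.
- burnisher: turned wooden edge burnisher, 32 mm diameter, 100 mm tall, standing. Origin: centre of its underside.
Things that resemble listed ones, but are neither listed nor needed, are in the scene too. What is meant by the walnut is not turquoise, and is the larger of those in its own colour.

How it is judged:
On the way, in this order (a step that is already met when the one before it is completed fails the run):
1. the walnut lies flat on the cork, within 8 mm of its centre, let go, the cork flat on the bed within 10 mm of its centre, the lever still up (below 1.2 rad) (horizontal distance between cork and bed_top below 0.01 m and horizontal distance between walnut and cork below 0.008 m and z of cork in the frame of bed_top below 0.003 m and z of walnut in the frame of cork between 0.007 and 0.013 m and angle between each of walnut, cork's own z axis and vertical below 0.08 rad and value of joint lever below 1.2 rad and contact force between the fingers and walnut below 0.1 N and linear speed of walnut below 0.02 m/s), for 0.2 s.
2. the lever, down past 1.6 rad, presses the stack on the bed with 14 N or more for half a second, the hand off the discs (value of joint lever above 1.6 rad and contact force between cork and bed above 14 N and contact force between each of the arm, the fingers and walnut below 0.1 N), for 0.5 s.
At the end, for the whole second after the job is handed in: The lever stands still within 0.06 rad of the yellow tab; the cork lies flat on the bed within 10 mm of its centre and the walnut flat on the cork within 8 mm of its centre, at rest (horizontal distance between cork and bed_top below 0.01 m and horizontal distance between walnut and cork below 0.008 m and z of cork in the frame of bed_top below 0.003 m and z of walnut in the frame of cork between 0.007 and 0.013 m and angle between each of walnut, cork's own z axis and vertical below 0.08 rad and angle between the z axis of lever_grip and the z axis of mark_tip, either way round below 0.06 rad and velocity of joint lever between -0.05 and 0.05 rad/s and linear speed of walnut below 0.02 m/s); the robot touches nothing.
It fails at once if the stack is pressed on the bed with more than 28 N (contact force between cork and bed above 28 N).
It fails at once if the yellow tab is shifted (distance of mark_tip from where it was at the start of the episode above 0.005 m).
It fails at once if the spare maple disc is moved by more than 25 mm or tipped (distance of maple from where it was at the start of the episode above 0.025 m or angle between maple's own z axis and vertical above 0.3 rad).
It fails at once if the glue jar is moved by more than 25 mm or tipped (distance of glue from where it was at the start of the episode above 0.025 m or angle between glue's own z axis and vertical above 0.3 rad).
It fails at once if the wooden burnisher is moved by more than 25 mm or tipped (distance of burnisher from where it was at the start of the episode above 0.025 m or angle between burnisher's own z axis and vertical above 0.3 rad).
It also fails if it takes over 69 s, if anything falls off the work surface, if the arm or the gripper's body presses on something with over 40 N, if the wrist force passes 120 N, or if a joint passes its speed limit or range.

ROBOT

A 6-joint arm with a two-finger parallel gripper is mounted at the origin on the work surface. World frame = base frame: x ahead of the robot, y to its left, z up, the work surface at z = 0. Lengths are in m, angles in rad, forces in N, time in s.
With the tool pointing down it reaches from about 0.35 to 0.775 m from the base axis. Payload 7.3 kg.
Tool frame: the origin (TCP) lies midway between the tips of the shut fingers; the grasp point (between the pads) lies 19 mm behind it (tcp_to_grasp is the distance from the TCP to the grasp point, in m); z points along the fingers, y is the line along which they close (so a half turn about z gives the same grasp; the last joint's range is limited). The gripper opens to 92 mm and grips with 3 to 60 N. Pads are 19 mm wide; open, the fingers measure 130 mm over their backs; the gripper's body (75 mm by 190 mm) begins 47 mm behind the grasp point.
Start: joints at [-1.275, 0.342, 1.524, -0, 1.275, -0.146], TCP at [0.224, -0.475, 0.193] pointing down, gripper open.
Joint ranges: [-2.53, 2.53], [-0.77, 2.02], [0.04, 2.7], [-1, 4.14], [0.28, 2.66], [-3.11, 3.11]. Speed limits (rad/s): [2.57, 2.57, 3.14, 3.14, 3.14, 3.14].

INTERFACE

Orientations are given as [roll, pitch, yaw] about the fixed x, y, z axes, in that order (R = Rz(yaw) Ry(pitch) Rx(roll)).
In Python, from cell import observe, read_camera, calibration, hand_in, tcp_to_grasp gives the robot as it stands.
- The arm moves only by the tool send_rows, never from a script. Its argument "targets" is a list of rows, each a list of 5 numbers: the opening, from 0 (shut) to 1 (fully open), then the shift along the world's x, y, z in m, then the turn about the world's z in rad. A call has 1 to 5 rows; each row shifts and turns the commanded pose from where the row before left it; what a row does not reach is not made up. A row lasts 1/10 s, in which the tool goes at most 50 mm and 8.59 degrees, less where a joint would pass 70% of its speed; a pose out of reach is approached as far as the arm can. A call is refused whole if a number of a shift passes 0.05 or a number of a turn 0.15, either way. A call with a gripper value outside its range is refused whole. The fingers move at their own pace and stop on an object; "grip_force" is the grip in N (left out, the last holds). Time passes only in rows, so rows that do not move let the fingers close. It gives the time, the measured TCP pose, the force, the opening and the grip force at its end, in the units of the state.
- observe(): the state, without advancing time (a new reading comes with each control period).
- read_camera(name): name is "side" or "top"; returns (picture, depth): 480x640x3 uint8, red, green, blue; 480x640 float32, m along the optical axis (not along the pixel's ray), 0 where there is no reading.
- calibration(name): a dict with "intrinsics" (3x3 intrinsics, pixels), "world_to_cam" (4x4, takes a point from world to camera coordinates). Camera axes: x right, y up, looking along -z (the intrinsics and any distortion apply to the point x, -y, -z); pixel columns grow to the right and rows downward; lengths in m; the calibration is good to about 2 mm. A picture is of the moment at which its call begins. calibration takes no time and is no camera call.
- hand_in(): hands the job in; it is judged then, once.
The state is a dict: "time": time; "qpos": joint angles; "qvel": joint speeds; "joint_efforts": joint torques, N m; "tool_pos": TCP position; "tool_rot": TCP orientation; "contact_force": force on the tool from outside, world axes, zero at the start; "torque": the same for the moment, N m; "opening": finger opening in m; "grip_force": force on a finger pad.
Only numpy, scipy, OpenCV 4.12 (cv2) and the standard library are available. Lean on these libraries where they do the work, as an engineer would, in place of code of your own. Each camera call takes 0.05 s, during which the arm holds its last target. There are 200 camera calls.

## Working session

There is one attempt and no reset: what is moved stays moved. The work goes in short steps, Python scripts to look and compute and a tool call to move; the robot and the scene stay as the last step left them, time stands still between calls to the robot, and variables do not carry over. Pictures are saved under pics/ and viewed, at most 10 in all, crops included, and the job is handed in when it is done.

Besides the shell and the picture viewer there is one more tool, called after ">>>" as a command line: name --pt "numbers of a row" for each row, then --argument value for the rest. send_rows: Moves the arm, as the interface text tells. Its arguments: {"type":"object","properties":{"targets":{"type":"array","items":{"type":"array","items":{"type":"number"}}},"grip_force":{"type":"number"}},"required":["targets"]}

```bash
mkdir -p pics; ls
cat > h.py <<'E'
import numpy as np, cv2
from cell import observe, read_camera, calibration, hand_in, tcp_to_grasp
def snap(n,tag):
    p,d=read_camera(n); np.savez(f'pics/{tag}.npz',p=p,d=d)
    cv2.imwrite(f'pics/{tag}.png',p[:,:,::-1]); return p,d
def load(tag): z=np.load(f'pics/{tag}.npz'); return z['p'],z['d']
def cam(n):
    c=calibration(n); return np.array(c['intrinsics']),np.array(c['world_to_cam']),c
def rays(n,uv):
    K,T,c=cam(n); uv=np.asarray(uv,float).reshape(-1,2)
    dist=c.get('distortion'); 
    x=cv2.undistortPoints(uv.reshape(-1,1,2),K,None if dist is None else np.array(dist,float)).reshape(-1,2)
    dc=np.c_[x[:,0],-x[:,1],-np.ones(len(x))]
    R=T[:3,:3]; return -R.T@T[:3,3], dc@R
def onplane(n,uv,z):
    o,d=rays(n,uv); return o+d*((z-o[2])/d[:,2])[:,None]
def atdepth(n,uv,dep):
    o,d=rays(n,uv); return o+d*np.asarray(dep).reshape(-1,1)
def proj(n,X):
    K,T,c=cam(n); X=np.asarray(X,float).reshape(-1,3); q=X@T[:3,:3].T+T[:3,3]
    q=q*[1,-1,-1]; q=q@K.T; return q[:,:2]/q[:,2:]
E
python3 - <<'E'
from h import *
for n in('top','side'):
    c=calibration(n);print(n,c); snap(n,n+'0')
print(observe(),tcp_to_grasp)
E
```

```text
pics
top {'intrinsics': array([[588.26863471,   0.        , 322.67338919],
       [  0.        , 588.26863471, 236.03427114],
       [  0.        ,   0.        ,   1.        ]]), 'world_to_cam': array([[-0.01056062, -0.99991256,  0.0079596 ,  0.11392474],
       [ 0.99414686, -0.00964315,  0.10760589, -0.51334576],
       [-0.10751972,  0.0090494 ,  0.99416177, -1.46346206],
       [ 0.        ,  0.        ,  0.        ,  1.        ]])}
side {'intrinsics': array([[552.75377997,   0.        , 323.58323518],
       [  0.        , 552.75377997, 234.73588043],
       [  0.        ,   0.        ,   1.        ]]), 'world_to_cam': array([[-0.85484622, -0.51883781, -0.00672816,  0.45967884],
       [ 0.32462548, -0.54488426,  0.77312317, -0.24578426],
       [-0.4047916 ,  0.65871729,  0.63422022, -1.15614561],
       [ 0.        ,  0.        ,  0.        ,  1.        ]])}
{'time': 0.1, 'qpos': array([-1.27497731e+00,  3.42675841e-01,  1.52489010e+00, -2.60622637e-05,
        1.27542117e+00, -1.45981634e-01]), 'qvel': array([ 0.00030654,  0.00022191, -0.00075962,  0.00090688, -0.00049999,
       -0.00089869]), 'joint_efforts': array([ 1.25599741e-03, -4.32001233e+01, -2.44697589e+01,  7.19156116e-02,
        5.26074786e-02, -3.00604938e-05]), 'tool_pos': array([ 0.22437524, -0.47419173,  0.19251363]), 'tool_rot': array([-3.14020940e+00, -1.78185937e-04,  4.41808133e-01]), 'contact_force': array([-1.06290684,  0.39615463,  1.13848138]), 'torque': array([ 0.02747858, -0.00158405,  0.01535149]), 'grip_force': 0.0, 'opening': 0.09154140547582713} 0.0188
```

View pics/top0.png

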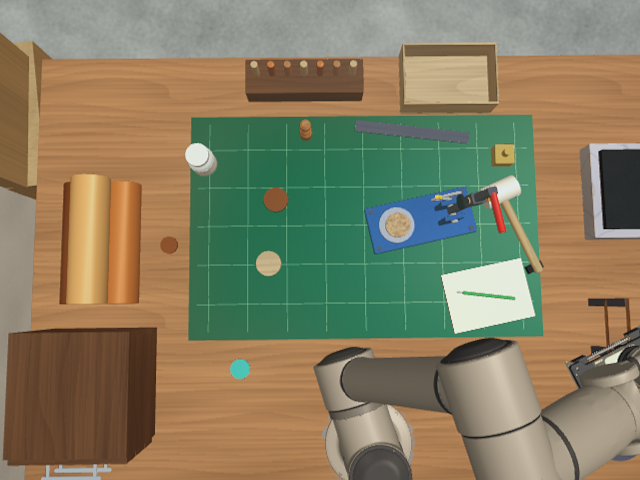

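View pics/side0.png

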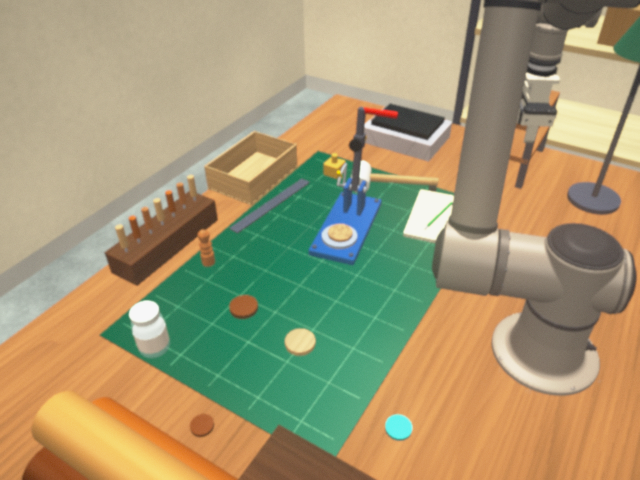

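The top view shows the walnut at (276,199), maple at (268,263), the bed with cork at (397,224), and the lever and red handle at about (497,212). In the side view the walnut is at (244,306), the cork at (340,233), and the red handle at (380,112). Next I measure these.

```bash
cat > m.py <<'E'
from h import *
def blob(p,lo,hi,box,kind='hsv'):
    h=cv2.cvtColor(p,cv2.COLOR_RGB2HSV); m=cv2.inRange(h,np.array(lo),np.array(hi))
    k=np.zeros_like(m); x0,y0,x1,y1=box; k[y0:y1,x0:x1]=m[y0:y1,x0:x1]
    cs,_=cv2.findContours(k,cv2.RETR_EXTERNAL,cv2.CHAIN_APPROX_NONE)
    return max(cs,key=cv2.contourArea)
def fitcirc(P):
    A=np.c_[2*P[:,:2],np.ones(len(P))]; s=np.linalg.lstsq(A,(P[:,:2]**2).sum(1),rcond=None)[0]
    return s[:2],np.sqrt(s[2]+s[:2]@s[:2])
def tri(u1,n1,u2,n2):
    o1,d1=rays(n1,u1);o2,d2=rays(n2,u2);d1=d1[0];d2=d2[0]
    s=np.linalg.lstsq(np.c_[d1,-d2],o2-o1,rcond=None)[0]
    a=o1+s[0]*d1;b=o2+s[1]*d2; return (a+b)/2,np.linalg.norm(a-b)
E
python3 - <<'E'
from m import *
pt,dt=load('top0');ps,ds=load('side0')
for nm,uv,us in (('walnut',(276,199),(244,306)),('maple',(268,263),(300,341)),('cork',(397,224),(340,233)),('glue',(201,155),(146,312)),('burn',(306,125),(204,235))):
    print(nm,cv2.cvtColor(pt[uv[1]:uv[1]+1,uv[0]:uv[0]+1],cv2.COLOR_RGB2HSV)[0,0],cv2.cvtColor(ps[us[1]:us[1]+1,us[0]:us[0]+1],cv2.COLOR_RGB2HSV)[0,0],
     atdepth('top',uv,dt[uv[1],uv[0]]).round(4),atdepth('side',us,ds[us[1],us[0]]).round(4))
# depth clouds around
for n,p,d,bw in (('top',pt,dt,(255,180,298,220)),('side',ps,ds,(220,285,268,328))):
    c=blob(p,(0,90,30),(20,255,200),bw); print(n,'walnut area',cv2.contourArea(c),cv2.minEnclosingCircle(c),cv2.fitEllipse(c))
    P=onplane(n,c.reshape(-1,2),.015); print(fitcirc(P))
# depth top-of-disc centre
for nm,(u,v),r in(('walnut',(276,199),6),('maple',(268,263),6),('cork',(397,224),6),('mat',(320,199),6)):
    vv,uu=np.mgrid[v-r:v+r+1,u-r:u+r+1]; Q=atdepth('top',np.c_[uu.ravel(),vv.ravel()],dt[v-r:v+r+1,u-r:u+r+1].ravel()); print(nm,np.median(Q,0).round(4))
for n,p,box in(('top',pt,(350,170,490,260)),('side',ps,(300,190,390,265))):
    c=blob(p,(105,120,50),(125,255,255),box); P=onplane(n,c.reshape(-1,2),.013)
    print(n,'base',cv2.contourArea(c),cv2.minAreaRect(P[:,:2].astype('f')),cv2.boxPoints(cv2.minAreaRect(P[:,:2].astype('f'))))
big=cv2.resize(pt[170:270,350:550],(800,400),interpolation=cv2.INTER_CUBIC)
cv2.imwrite('pics/crop_t.png',big[:,:,::-1])
big=cv2.resize(ps[90:270,290:450],(640,720)[:2],interpolation=cv2.INTER_CUBIC)[:600]
cv2.imwrite('pics/crop_s.png',big[:,:,::-1])
E
```

```text
walnut [ 12 163 136] [ 12 172 168] [[0.6127 0.2276 0.0149]] [[0.607  0.2295 0.0181]]
maple [ 20  76 198] [ 23  83 237] [[0.4484 0.2484 0.0129]] [[0.4451 0.248  0.0168]]
cork [ 18  89 189] [ 21 105 234] [[ 0.5414 -0.0784  0.0431]] [[ 0.5367 -0.079   0.0426]]
glue [ 50  10 232] [  0   0 247] [[0.7062 0.4026 0.109 ]] [[0.0047 0.8661 0.9264]]
burn [ 15 126 170] [ 12 165 198] [[0.7811 0.1475 0.1019]] [[0.7754 0.1522 0.0988]]
top walnut area 431.5 ((275.3636474609375, 199.18182373046875), 12.198533058166504) ((275.4093322753906, 199.22793579101562), (23.459646224975586, 23.510427474975586), 162.05059814453125)
(array([0.61221058, 0.2290975 ]), np.float64(0.030333798066167508))
side walnut area 455.5 ((243.0, 305.5), 13.756916999816895) ((243.0565948486328, 306.0838623046875), (21.406126022338867, 27.22885513305664), 77.88200378417969)
(array([0.61110676, 0.22805267]), np.float64(0.031848561853061494))
walnut [0.6132 0.2277 0.0141]
maple [0.4484 0.2482 0.0142]
cork [ 0.5415 -0.0784  0.042 ]
mat [0.6139 0.1144 0.0015]
top base 3939.0 ((0.5557123422622681, -0.14280182123184204), (0.11706828325986862, 0.2679483890533447), 12.094389915466309) [[ 4.7040680e-01 -2.4065586e-02]
 [ 5.2654809e-01 -2.8606653e-01]
 [ 6.4101791e-01 -2.6153806e-01]
 [ 5.8487660e-01  4.6288967e-04]]
side base 2568.0 ((0.5571134090423584, -0.15116450190544128), (0.11892633885145187, 0.27856481075286865), 12.008318901062012) [[ 0.4699732  -0.02730148]
 [ 0.52792966 -0.2997706 ]
 [ 0.6442536  -0.2750275 ]
 [ 0.58629715 -0.00255841]]
```

View pics/crop_t.png

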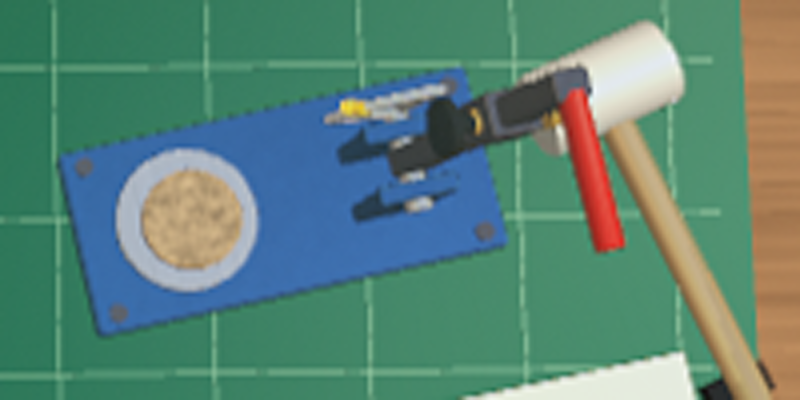

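View pics/crop_s.png

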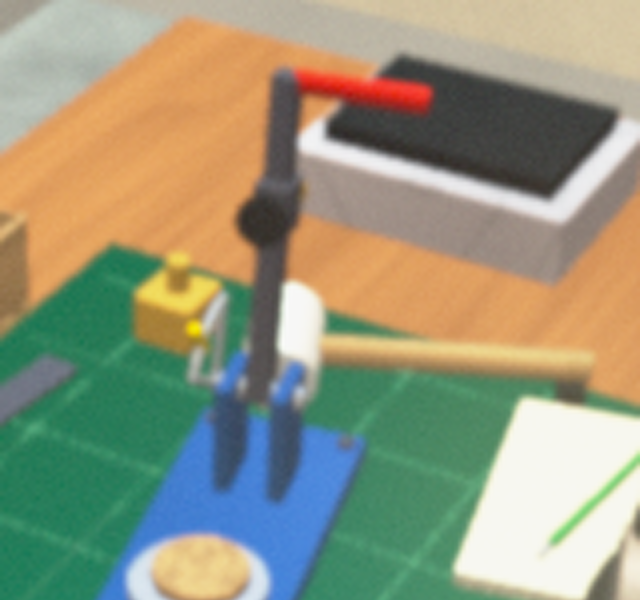

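The crops show the yellow tab at about top (438,197) and side (339,172), and the red handle running from the lever's end toward the press's −x. Next I compute the press frame, tab, handle and cork.

```bash
cat >> m.py <<'E'
def mask(p,lo,hi,box):
    h=cv2.cvtColor(p,cv2.COLOR_RGB2HSV); m=cv2.inRange(h,np.array(lo),np.array(hi)); x0,y0,x1,y1=box
    k=np.zeros_like(m); k[y0:y1,x0:x1]=m[y0:y1,x0:x1]; return k
E
python3 - <<'E'
from m import *
pt,dt=load('top0');ps,ds=load('side0')
V={'top':(pt,dt),'side':(ps,ds)}
# base at z .023, bed ring z .033, cork z .043
boxes={'top':dict(base=(350,170,490,260),cork=(380,205,415,245),red=(480,185,515,240),tab=(428,188,450,205)),
 'side':dict(base=(300,190,390,265),cork=(320,220,362,248),red=(360,100,405,122),tab=(330,162,348,182))}
C={}
for n in V:
    p,d=V[n];b=boxes[n]
    c=blob(p,(105,120,50),(125,255,255),b['base']);P=onplane(n,c.reshape(-1,2),.023);r=cv2.minAreaRect(P[:,:2].astype('f'));print(n,'base',np.round(r[0],4),np.round(r[1],4),round(r[2],2))
    x0,y0,x1,y1=b['cork']; x0-=10;x1+=10;y0-=8;y1+=8
    # bed ring = non-blue/non-green in box
    hh=cv2.cvtColor(p,cv2.COLOR_RGB2HSV); 
    ring=((hh[...,1]<110)).astype('u1')*255; k=np.zeros_like(ring);k[y0:y1,x0:x1]=ring[y0:y1,x0:x1]
    k=cv2.morphologyEx(k,cv2.MORPH_OPEN,np.ones((3,3)))
    cs,_=cv2.findContours(k,cv2.RETR_EXTERNAL,cv2.CHAIN_APPROX_NONE);c=max(cs,key=cv2.contourArea)
    c=cv2.convexHull(c);print(' bed',cv2.contourArea(c),fitcirc(onplane(n,c.reshape(-1,2),.033)), cv2.fitEllipse(c)[0])
    c=blob(p,(8,55,90),(32,255,255),b['cork']);c=cv2.convexHull(c);e=cv2.fitEllipse(c);print(' cork',cv2.contourArea(c),fitcirc(onplane(n,c.reshape(-1,2),.043)),e[0]);C[n,'cork']=e[0]
    m=mask(p,(0,150,90),(6,255,255),b['red'])|mask(p,(174,150,90),(180,255,255),b['red']);v,u=np.nonzero(m);print(' red',len(u),u.min(),u.max(),v.min(),v.max());
    ln=cv2.fitLine(np.c_[u,v].astype('f'),cv2.DIST_HUBER,0,.01,.01).ravel();t=(np.c_[u,v]-ln[2:])@ln[:2];C[n,'r0']=ln[2:]+ln[:2]*t.min();C[n,'r1']=ln[2:]+ln[:2]*t.max();print('  ',C[n,'r0'],C[n,'r1'])
    m=mask(p,(18,120,120),(34,255,255),b['tab']);v,u=np.nonzero(m);print(' tab',len(u),u.mean(),v.mean(),u.min(),u.max(),v.min(),v.max());C[n,'tab']=(u.mean(),v.mean())
for a,bb in(('cork','cork'),('tab','tab'),('r0','r0'),('r1','r1'),('r0','r1'),('r1','r0')): print(a,bb,tri(C['top',a],'top',C['side',bb],'side'))
E
```

```text
top base [ 0.5544 -0.141 ] [0.1163 0.2662] 12.09
 bed 985.0 (array([ 0.54145698, -0.0778072 ]), np.float64(0.045447138799919524)) (396.2373046875, 224.5504608154297)
 cork 446.0 (array([ 0.54027254, -0.07968339]), np.float64(0.03074401597987091)) (397.5192565917969, 224.4722442626953)
 red 288 490 505 192 232
   [492.40216441 192.64853319] [502.15409894 231.71188705]
 tab 21 437.7142857142857 196.71428571428572 435 441 195 198
side base [ 0.5511 -0.14  ] [0.1176 0.2755] 12.01
 bed 727.0 (array([ 0.54016001, -0.07989372]), np.float64(0.04904792105740584)) (339.0054626464844, 235.69100952148438)
 cork 303.5 (array([ 0.53845751, -0.08118502]), np.float64(0.03191353247460417)) (339.8153076171875, 232.4619598388672)
 red 212 364 397 108 117
   [363.73948197 109.82693609] [397.06011758 114.57841109]
 tab 176 335.3238636363636 168.8068181818182 330 344 162 177
cork cork (array([ 0.53927508, -0.0802456 ,  0.04248438]), np.float64(0.0021908594008452015))
tab tab (array([ 0.5905799 , -0.15385188,  0.17488992]), np.float64(0.008100973377173968))
r0 r0 (array([ 0.57055743, -0.24433967,  0.30265578]), np.float64(0.00368370008234488))
r1 r1 (array([ 0.48835345, -0.26067017,  0.30394491]), np.float64(0.003476848149088525))
r0 r1 (array([ 0.53262499, -0.25969719,  0.29869917]), np.float64(0.08583140483789513))
r1 r0 (array([ 0.521515  , -0.23612745,  0.31983479]), np.float64(0.07647131945917043))
```

```bash
cat >> m.py <<'E'
YAW=.2105; X=np.array([np.cos(YAW),np.sin(YAW),0]);Y=np.array([-np.sin(YAW),np.cos(YAW),0])
BED=np.array([.541,-.0787,.033]); H=BED-.13*Y+[0,0,.06]
def onvert(n,uv,xp):  # ray with press-plane x'=xp -> (y',z) rel hinge
    o,d=rays(n,uv); s=(xp-(o-H)@X)/(d@X); P=o+d*s[:,None]-H; return np.c_[P@Y,P[:,2]]
E
python3 - <<'E'
from m import *
pt,dt=load('top0');ps,ds=load('side0')
for n,p,(x0,y0,x1,y1) in(('top',pt,(430,191,446,203)),('side',ps,(332,166,347,180))):
    h=cv2.cvtColor(p,cv2.COLOR_RGB2HSV)
    print(n);
    for v in range(y0,y1): print(v,' '.join('%3d/%3d/%3d'%tuple(h[v,u]) for u in range(x0,x1)))
# predicted tab pixel for angles
for th in np.arange(.5,1.61,.1):
    a=th-.35; f=lambda r:H+.031*X+r*(np.sin(a)*Y+[0,0,np.cos(a)])
    print(round(th,2),[proj(n,[f(.051),f(.068),f(.085)]).round(1).tolist() for n in('top','side')])
print(proj('top',H+.031*X),proj('side',H+.031*X))
E
```

```text
top
191  77/136/131  77/136/131  77/135/130  77/134/131  77/134/131  77/133/132  76/136/133  76/136/133  76/135/123  78/135/115  76/ 91/159  88/116/128  94/133/130 100/148/124 102/149/135 104/155/148
192  77/136/131  76/137/132  76/136/131  76/135/132  76/133/117  79/134/120  85/131/121  93/133/128  97/143/123 102/153/125 100/130/147 106/157/156 107/163/164 106/166/163 106/168/165 107/170/168
193  77/136/116  81/132/124  91/126/121  93/134/129 101/147/123 102/157/135 104/165/147 106/171/163 107/172/163 107/173/165 107/173/168 107/174/169 107/173/171 107/176/170 107/177/169 107/179/168
194 101/149/125 102/152/139 106/161/152 107/162/161 107/171/161 107/183/167 110/ 95/150 104/ 68/154 108/ 64/152 107/128/159 107/143/159 107/140/157 107/165/147 108/132/159 113/ 34/172 107/ 47/178
195 107/165/162 107/165/164 107/166/166 107/173/167 107/183/169  21/ 54/183  24/129/198  29/122/202  25/135/197  21/103/188  21/102/188  48/  8/158  95/ 22/153 100/ 28/164  33/ 16/187  56/  9/190
196 107/167/166 107/167/165 106/169/164 107/175/166 107/191/170  25/152/228  25/195/232  27/173/231  25/186/225  25/
[... 4456 characters left out ...]
, 174.9]]]
1.1 [[[437.9, 198.2], [434.2, 198.3], [430.5, 198.5]], [[338.8, 181.5], [337.5, 179.8], [336.1, 178.1]]]
1.2 [[[436.2, 198.8], [431.9, 199.1], [427.5, 199.5]], [[338.4, 183.4], [336.9, 182.4], [335.3, 181.4]]]
1.3 [[[434.5, 199.3], [429.7, 199.9], [424.8, 200.4]], [[338.0, 185.3], [336.3, 185.0], [334.7, 184.7]]]
1.4 [[[433.1, 199.9], [427.8, 200.6], [422.4, 201.4]], [[337.6, 187.3], [335.9, 187.7], [334.1, 188.0]]]
1.5 [[[431.8, 200.4], [426.0, 201.3], [420.3, 202.2]], [[337.3, 189.2], [335.5, 190.3], [333.6, 191.4]]]
1.6 [[[430.7, 200.9], [424.6, 202.0], [418.4, 203.1]], [[337.1, 191.2], [335.2, 192.9], [333.2, 194.6]]]
[[448.61552133 197.73751733]] [[342.70469743 186.24501277]]
```

>>> send_rows --pt "1 0.02 0.045 0 0.09" --pt "1 0.02 0.045 0 0.09" --pt "1 0.02 0.045 0 0.09" --pt "1 0.02 0.045 0 0.09" --pt "1 0.02 0.045 0 0.09"

```text
time: 0.6
tool_pos: [0.3247, -0.2477, 0.193]
tool_rot: [-3.141, -0.0, 0.895]
contact_force: [0.6, -0.2, -0.2]
opening: 0.0916
grip_force: 0.0
```

>>> send_rows --pt "1 0.02 0.045 0 0.09" --pt "1 0.028 0.04 0 0.09" --pt "1 0.028 0.04 0 0.09" --pt "1 0.028 0.04 0 0.09" --pt "1 0.028 0.04 0 0.09"

```text
time: 1.1
tool_pos: [0.4571, -0.0426, 0.1931]
tool_rot: [3.142, 0.0, 1.346]
contact_force: [0.5, -0.4, 0.5]
opening: 0.0916
grip_force: 0.0
```

>>> send_rows --pt "1 0.028 0.04 -0.01 0.09" --pt "1 0.028 0.04 -0.01 0.09" --pt "1 0.028 0.04 -0.01 0.09" --pt "1 0.028 0.04 -0.02 0.09" --pt "1 0.028 0.04 -0.02 0.08"

```text
time: 1.6
tool_pos: [0.5943, 0.1531, 0.1243]
tool_rot: [3.142, 0.0, 1.786]
contact_force: [0.8, -0.0, -0.1]
opening: 0.0919
grip_force: 0.0
```

>>> send_rows --pt "1 0.008 0.037 -0.01 0" --pt "1 0.008 0.037 -0.01 0" --pt "1 0 0 -0.04 0" --pt "1 0 0 -0.03 0" --pt "1 0 0 0 0"

```text
time: 2.1
tool_pos: [0.6057, 0.2247, 0.0299]
tool_rot: [-3.131, 0.0, 1.782]
contact_force: [-0.9, 0.1, -0.1]
opening: 0.0915
grip_force: 0.0
```

Run:
```python
from m import *
p,d=snap('side','s1'); print(observe()['tool_pos'])
cv2.imwrite('pics/s1c.png',cv2.resize(p[240:360,170:330],(800,600),interpolation=cv2.INTER_CUBIC)[:,:,::-1])
```

```text
[0.60778062 0.22486786 0.032988  ]
```

View pics/s1c.png

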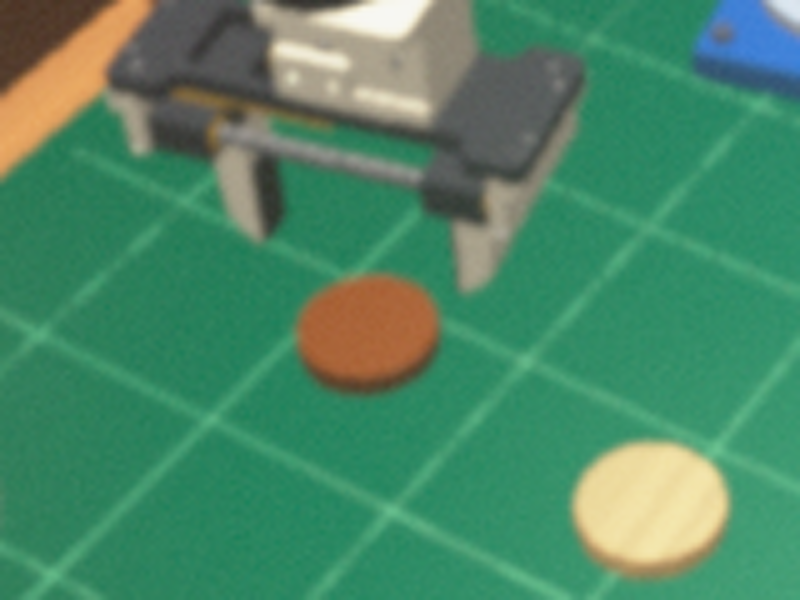

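The fingertips in the side crop straddle the disc at (262,240) and (470,290), with the disc at (370,330). I check the projection and settle.

>>> send_rows --pt "1 0 0 0 0" --pt "1 0 0 0 0"

```text
time: 2.35
tool_pos: [0.611, 0.2253, 0.0376]
tool_rot: [3.138, -0.0, 1.781]
contact_force: [0.6, -0.1, 0.1]
opening: 0.0918
grip_force: 0.0
```

Run:
```python
from m import *
o=observe();t=o['tool_pos'];print(t,o['tool_rot'],o['qpos'])
for q in ([.6078,.2249,.033],):
  for s in(-.046,.046): print(proj('side',np.array(q)+s*X))
print(proj('side',[.6117,.2286,.015]))
```

```text
[0.61104531 0.2252552  0.03755702] [ 3.13769410e+00 -1.33412086e-04  1.78127271e+00] [2.35578006e-01 7.11438386e-01 1.34105862e+00 4.01625856e-05
 1.08519497e+00 2.50832029e-02]
[[263.21992264 304.83541154]]
[[225.79665403 295.1811427 ]]
[[242.71966768 305.92659728]]
```

Run:
```python
from m import *
p,d=load('s1')
for (u,v) in((222,286),(221,284),(222,288),(264,294),(263,296),(264,297),(268,290),(243,306)): print((u,v),atdepth('side',(u,v),d[v,u]).round(4))
p,d=snap('side','s2')
m=p[270:320,210:280]
P=[]
vv,uu=np.mgrid[265:320,205:285]; Q=atdepth('side',np.c_[uu.ravel(),vv.ravel()],d[265:320,205:285].ravel())
col=cv2.cvtColor(p,cv2.COLOR_RGB2HSV)[265:320,205:285].reshape(-1,3)
k=(Q[:,2]>.022)&(col[:,1]<70)&(d[265:320,205:285].ravel()>0); Q=Q[k]; 
for s in (0,1):
    a=(Q-observe()['tool_pos'])@X; S=Q[(a>0)==bool(s)]; print(s,len(S),S[np.argsort(S[:,2])[:6]].round(4))
print(observe()['tool_pos'],observe()['opening'])
```

```text
(222, 286) [[0.6512 0.2427 0.0697]]
(221, 284) [[0.6528 0.2431 0.0754]]
(222, 288) [[0.6946 0.202  0.0066]]
(264, 294) [[0.5524 0.221  0.0774]]
(263, 296) [[0.5546 0.2224 0.0713]]
(264, 297) [[0.5524 0.2221 0.0692]]
(268, 290) [[0.5432 0.2175 0.0912]]
(243, 306) [[0.6099 0.2296 0.0166]]
0 585 [[0.5584 0.2205 0.0738]
 [0.5602 0.2217 0.074 ]
 [0.5633 0.2246 0.0749]
 [0.5602 0.2213 0.0767]
 [0.5602 0.225  0.0768]
 [0.5631 0.2244 0.0778]]
1 238 [[0.6567 0.2423 0.0728]
 [0.6585 0.2401 0.073 ]
 [0.6582 0.2439 0.0733]
 [0.6602 0.2443 0.0757]
 [0.6576 0.2439 0.0766]
 [0.6575 0.2371 0.0772]]
[0.61092802 0.22522303 0.03748721] 0.09149583577701748
```

>>> send_rows --pt "0.78 0 0 0 0" --pt "0.78 0 0 0 0" --pt "0.78 0 0 0 0" --pt "0.78 0 0 0 0"

```text
time: 2.8
tool_pos: [0.6096, 0.2252, 0.0354]
tool_rot: [3.141, 0.0, 1.782]
contact_force: [0.1, -0.9, -0.5]
opening: 0.0719
grip_force: 0.0
```

Run:
```python
from m import *
p,d=snap('side','s3')
o=observe();t=o['tool_pos'];print(t,o['opening'])
vv,uu=np.mgrid[265:320,205:285]; Q=atdepth('side',np.c_[uu.ravel(),vv.ravel()],d[265:320,205:285].ravel())
col=cv2.cvtColor(p,cv2.COLOR_RGB2HSV)[265:320,205:285].reshape(-1,3)
k=(Q[:,2]>.022)&(col[:,1]<70)&(d[265:320,205:285].ravel()>0); Q=Q[k]
for s in (0,1):
    a=(Q-t)@X; S=Q[(a>0)==bool(s)]; print(s,len(S),S[np.argsort(S[:,2])[:5]].round(4))
cv2.imwrite('pics/s3c.png',cv2.resize(p[240:360,170:330],(800,600),interpolation=cv2.INTER_CUBIC)[:,:,::-1])
```

```text
[0.60957652 0.22520599 0.03530958] 0.0719237122578309
0 645 [[0.5711 0.2254 0.0715]
 [0.5689 0.2246 0.0719]
 [0.5703 0.2259 0.0753]
 [0.5716 0.224  0.0761]
 [0.5668 0.2231 0.0778]]
1 277 [[0.6476 0.2403 0.0695]
 [0.6443 0.2405 0.0713]
 [0.6448 0.2361 0.0735]
 [0.6441 0.2402 0.0742]
 [0.6535 0.2424 0.0744]]
```

View pics/s3c.png

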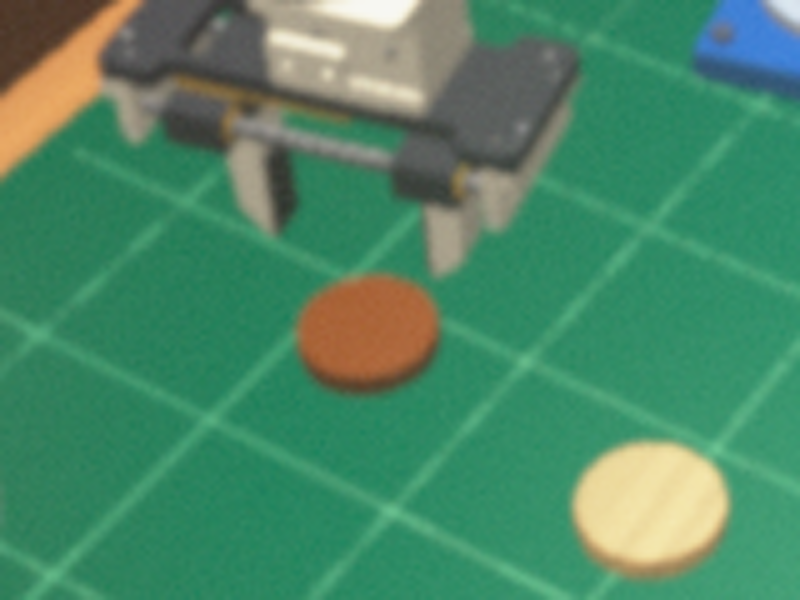

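>>> send_rows --pt "1 0.001 0.003 0 0" --pt "1 0 0 0 0" --pt "1 0 0 -0.01 0" --pt "1 0 0 -0.01 0" --pt "1 0 0 0 0"

```text
time: 3.35
tool_pos: [0.6089, 0.2278, 0.0127]
tool_rot: [-3.137, 0.0, 1.782]
contact_force: [-0.5, -0.0, 0.1]
opening: 0.0916
grip_force: 0.0
```

>>> send_rows --pt "1 0 0 0 0" --pt "1 0 0 0 0" --pt "1 0 0 0 0"

```text
time: 3.65
tool_pos: [0.6108, 0.2283, 0.0156]
tool_rot: [3.141, -0.0, 1.782]
contact_force: [0.5, 0.2, -0.0]
opening: 0.0916
grip_force: 0.0
```

```bash
cat >> m.py <<'E'
def tips(tag):
    p,d=snap('side',tag); o=observe();t=o['tool_pos'];print(t.round(4),o['tool_rot'].round(4),o['opening'],o['contact_force'].round(1))
    vv,uu=np.mgrid[265:330,200:290]; dd=d[265:330,200:290].ravel();Q=atdepth('side',np.c_[uu.ravel(),vv.ravel()],dd)
    col=cv2.cvtColor(p,cv2.COLOR_RGB2HSV)[265:330,200:290].reshape(-1,3)
    k=(Q[:,2]>.005)&(col[:,1]<70)&(dd>0)&(np.abs((Q-t)@Y)<.05)&(np.abs((Q-t)@X)<.09); Q=Q[k];uv=np.c_[uu.ravel(),vv.ravel()][k]
    for s in (0,1):
        a=(Q-t)@X; b=(a>0)==bool(s);S=Q[b];i=np.argsort(S[:,2])[:4]; print(s,len(S),S[i].round(4).tolist(),uv[b][i].tolist())
    print('proj tcp',proj('side',t))
E
python3 -c "
from m import *
tips('s4')"
```

```text
[0.6108 0.2283 0.0156] [3.1408 0.     1.7818] 0.0920241306523386 [-0.   0.5 -0.5]
0 855 [[0.5859, 0.188, 0.0051], [0.584, 0.1787, 0.0076], [0.5838, 0.175, 0.0077], [0.5812, 0.2355, 0.0087]] [[263, 302], [266, 299], [267, 298], [252, 315]]
1 406 [[0.6103, 0.2594, 0.0082], [0.6595, 0.2468, 0.0503], [0.6573, 0.2459, 0.0507], [0.6574, 0.2453, 0.0532]] [[235, 317], [219, 292], [220, 292], [220, 291]]
proj tcp [[243.09887715 305.79080983]]
```

>>> send_rows --pt "1 0 0 -0.01 0" --pt "1 0 0 0 0" --pt "1 0 0 0 0" --pt "1 0 0 0 0"

```text
time: 4.1
tool_pos: [0.6106, 0.2282, 0.0052]
tool_rot: [3.141, 0.0, 1.782]
contact_force: [-0.7, -0.2, -0.2]
opening: 0.0921
grip_force: 0.0
```

Run:
```python
from m import *
tips('s5'); p,d=load('s5')
cv2.imwrite('pics/s5c.png',cv2.resize(p[250:340,190:310],(800,600),interpolation=cv2.INTER_CUBIC)[:,:,::-1])
```

```text
[0.6107 0.2283 0.0053] [3.1413 0.     1.7818] 0.0917832122594122 [ 0.1 -0.3 -0.6]
0 1014 [[0.5768, 0.1848, 0.007], [0.5767, 0.1926, 0.0076], [0.5626, 0.2262, 0.0425], [0.5584, 0.2282, 0.0434]] [[267, 302], [265, 304], [260, 305], [261, 306]]
1 493 [[0.6866, 0.2228, 0.0056], [0.6568, 0.245, 0.0407], [0.6579, 0.2469, 0.0418], [0.655, 0.2432, 0.0432]] [[219, 295], [221, 295], [220, 295], [222, 294]]
proj tcp [[243.60406693 308.9668125 ]]
```

View pics/s5c.png

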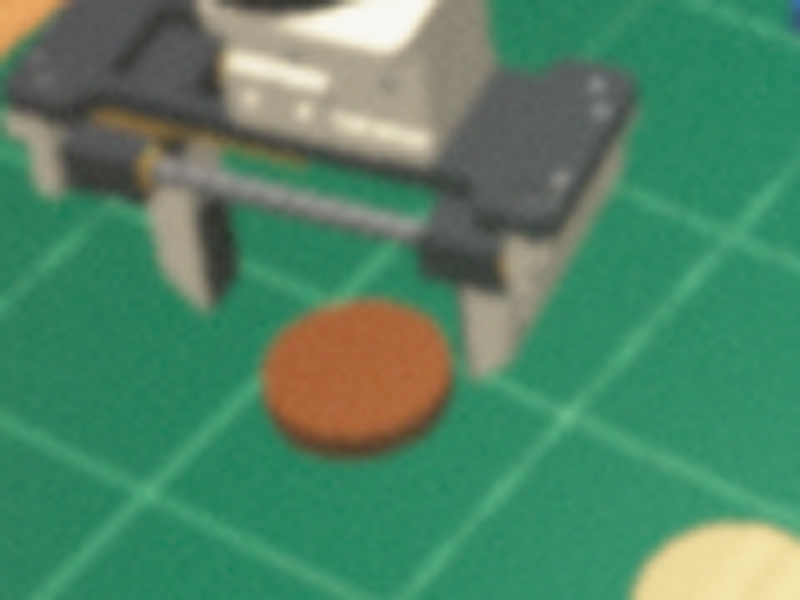

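The crop shows the fingertips (at about z 0.041 by depth) still well above the disc while the reading says 0.005, so the reported TCP height is about 35 mm low. I go down step by step, checking the force.

>>> send_rows --pt "1 0 0 -0.01 0" --pt "1 0 0 -0.01 0" --pt "1 0 0 0 0" --pt "1 0 0 0 0" --pt "1 0 0 0 0"

```text
time: 4.65
tool_pos: [0.6107, 0.2283, -0.0147]
tool_rot: [3.141, 0.0, 1.782]
contact_force: [0.4, -0.8, -0.2]
opening: 0.0917
grip_force: 0.0
```

Run:
```python
from m import *
tips('s6')
```

```text
[ 0.6108  0.2283 -0.0145] [ 3.1409 -0.      1.7818] 0.09175423906708881 [0.7 0.8 0.4]
0 1316 [[0.5674, 0.2134, 0.0055], [0.5824, 0.2305, 0.0066], [0.5864, 0.2435, 0.0068], [0.565, 0.1933, 0.008]] [[263, 312], [253, 314], [248, 317], [269, 306]]
1 733 [[0.6687, 0.2375, 0.005], [0.6766, 0.235, 0.0052], [0.701, 0.2235, 0.0053], [0.6718, 0.237, 0.0063]] [[221, 302], [219, 300], [214, 293], [220, 301]]
proj tcp [[244.38675783 314.91332483]]
```

>>> send_rows --pt "1 0 0 -0.008 0" --pt "1 0 0 -0.005 0" --pt "1 0 0 0 0" --pt "1 0 0 0 0"

```text
time: 5.1
tool_pos: [0.6104, 0.2282, -0.0281]
tool_rot: [-3.141, 0.0, 1.782]
contact_force: [0.5, -0.2, 0.4]
opening: 0.0921
grip_force: 0.0
```

>>> send_rows --pt "0.6 0 0 0 0" --pt "0.5 0 0 0 0" --pt "0.5 0 0 0 0" --pt "0.5 0 0 0 0" --pt "0.5 0 0 0 0" --grip_force 12

```text
time: 5.6
tool_pos: [0.6107, 0.2282, -0.0276]
tool_rot: [3.141, 0.0, 1.782]
contact_force: [-0.6, -0.7, 1.1]
opening: 0.0636
grip_force: 12.0
```

Run:
```python
from m import *
p,d=snap('side','s7');print(observe())
c=blob(p,(0,90,30),(20,255,200),(215,285,272,330)); print(cv2.contourArea(c),cv2.minEnclosingCircle(c))
```

```text
{'time': 5.65, 'qpos': array([ 2.40202374e-01,  7.94192926e-01,  1.37975059e+00, -7.02264226e-05,
        9.67216950e-01,  2.92275331e-02]), 'qvel': array([-2.51898318e-04,  6.27379320e-04,  1.18333822e-03, -2.37651067e-03,
       -2.13612567e-05, -3.95663260e-04]), 'joint_efforts': array([ 1.87506797e-03, -5.92553544e+01, -1.97911620e+01,  6.89391629e-02,
        6.18109410e-02,  6.86273397e-04]), 'tool_pos': array([ 0.61070872,  0.22821898, -0.0276238 ]), 'tool_rot': array([3.14115896e+00, 4.51806454e-05, 1.78181101e+00]), 'contact_force': array([-0.22969856, -0.51083201,  1.27933625]), 'torque': array([-0.08265503, -0.11356435,  0.06213701]), 'grip_force': 11.999957263469696, 'opening': 0.06346627680095232}
402.5 ((241.85252380371094, 307.2409973144531), 13.046527862548828)
```

>>> send_rows --pt "0.5 0 0 0.02 0" --pt "0.5 0 0 0.03 0" --pt "0.5 0 0 0.03 0" --pt "0.5 -0.005 -0.02 0.01 0" --pt "0.5 -0.007 -0.03 0 0" --grip_force 15

```text
time: 6.15
tool_pos: [0.5999, 0.1793, 0.0646]
tool_rot: [3.136, -0.0, 1.784]
contact_force: [-0.4, -0.9, -0.9]
opening: 0.0634
grip_force: 15.0
```

>>> send_rows --pt "0.5 -0.009 -0.04 0 0" --pt "0.5 -0.009 -0.04 0 0" --pt "0.5 -0.009 -0.04 0 0" --pt "0.5 -0.009 -0.04 0 0" --pt "0.5 -0.009 -0.04 0 0"

```text
time: 6.65
tool_pos: [0.553, -0.0233, 0.0624]
tool_rot: [3.141, 0.0, 1.782]
contact_force: [-0.0, -0.4, 0.3]
opening: 0.0637
grip_force: 15.0
```

>>> send_rows --pt "0.5 -0.007 -0.03 0 0" --pt "0.5 -0.004 -0.02 0 0" --pt "0.5 -0.003 -0.008 0 0" --pt "0.5 0 0 0 0" --pt "0.5 0 0 0 0"

```text
time: 7.15
tool_pos: [0.5397, -0.079, 0.0622]
tool_rot: [3.141, -0.0, 1.782]
contact_force: [0.2, 0.1, -0.7]
opening: 0.0637
grip_force: 15.0
```

Run:
```python
from m import *
p,d=snap('side','s8');o=observe();print(o['tool_pos'],o['tool_rot'],o['opening'],o['contact_force'])
h=cv2.cvtColor(p,cv2.COLOR_RGB2HSV);print(proj('side',o['tool_pos']+[0,0,.04]))
cv2.imwrite('pics/s8c.png',cv2.resize(p[90:270,280:440],(640,600)[:2],interpolation=cv2.INTER_CUBIC)[:,:,::-1])
```

```text
[ 0.53973416 -0.07869961  0.06221182] [ 3.14143536e+00 -3.18587693e-04  1.78276987e+00] 0.06338504269191364 [ 0.55430325  0.01864193 -0.18830528]
[[339.18529271 213.89794686]]
```

View pics/s8c.png

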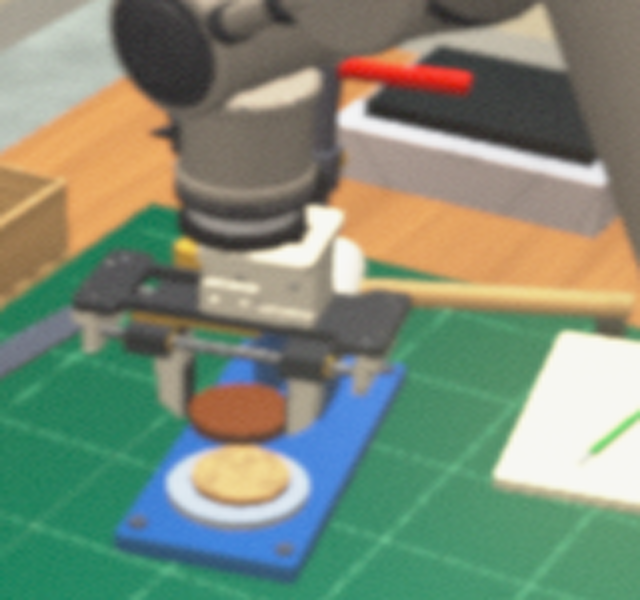

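The crop shows the walnut held flat above the cork, centred at about (340,214), which matches the prediction of (339.2,213.9). Lowering it now.

>>> send_rows --pt "0.5 0 -0.001 -0.02 0" --pt "0.5 0 0 -0.015 0" --pt "0.5 0 0 -0.01 0" --pt "0.5 0 0 -0.002 0" --pt "0.5 0 0 0 0"

```text
time: 7.7
tool_pos: [0.5397, -0.0803, 0.0152]
tool_rot: [-3.141, -0.0, 1.783]
contact_force: [0.0, 0.1, 0.0]
opening: 0.0635
grip_force: 15.0
```

>>> send_rows --pt "0.5 0 0 -0.001 0" --pt "0.5 0 0 0 0" --pt "0.5 0 0 0 0"

```text
time: 8.0
tool_pos: [0.5399, -0.0809, 0.0147]
tool_rot: [3.141, 0.0, 1.782]
contact_force: [-0.3, -0.3, -0.1]
opening: 0.0636
grip_force: 15.0
```

>>> send_rows --pt "0.5 0 0 -0.001 0" --pt "0.5 0 0 0 0" --pt "0.5 0 0 0 0"

```text
time: 8.3
tool_pos: [0.5395, -0.0808, 0.0133]
tool_rot: [3.142, 0.0, 1.782]
contact_force: [-0.2, 0.3, -0.4]
opening: 0.0634
grip_force: 15.0
```

>>> send_rows --pt "0.5 0 0 -0.001 0" --pt "0.5 0 0 0 0" --pt "0.5 0 0 0 0"

```text
time: 8.6
tool_pos: [0.5397, -0.0808, 0.0124]
tool_rot: [3.141, 0.0, 1.782]
contact_force: [0.9, -0.5, 1.2]
opening: 0.0636
grip_force: 15.0
```

>>> send_rows --pt "0.72 0 0 0 0" --pt "0.76 0 0 0 0" --pt "0.85 0 0 0 0" --pt "1 0 0 0 0" --pt "1 0 0 0 0"

```text
time: 9.1
tool_pos: [0.5395, -0.0808, 0.0122]
tool_rot: [-3.142, -0.0, 1.782]
contact_force: [1.4, 0.3, 0.7]
opening: 0.0886
grip_force: 0.0
```

>>> send_rows --pt "1 0 0 0.01 0" --pt "1 0 0 0.03 0" --pt "1 0 0 0.04 0" --pt "1 -0.01 0.03 0.03 0" --pt "1 -0.02 0.04 0 0"

```text
time: 9.6
tool_pos: [0.5133, -0.0118, 0.1272]
tool_rot: [3.132, 0.004, 1.779]
contact_force: [-0.3, 0.1, 0.3]
opening: 0.092
grip_force: 0.0
```

>>> send_rows --pt "1 -0.03 0.04 0 0" --pt "1 -0.03 0.04 0 0" --pt "1 -0.03 0.04 0.0 0" --pt "1 0 0 0 0"

```text
time: 10.0
tool_pos: [0.4156, 0.1128, 0.1229]
tool_rot: [-3.14, -0.001, 1.787]
contact_force: [0.1, -0.1, 0.4]
opening: 0.092
grip_force: 0.0
```

Run:
```python
from m import *
for n,bx in(('top',(375,200,420,250)),('side',(315,212,365,250))):
    p,d=snap(n,n+'9')
    c=blob(p,(0,120,30),(15,255,200),bx);c=cv2.convexHull(c);print(n,cv2.contourArea(c),fitcirc(onplane(n,c.reshape(-1,2),.055)),cv2.fitEllipse(c))
    x,y=map(int,cv2.fitEllipse(c)[0]); dd=d[y-4:y+5,x-4:x+5];print(atdepth(n,(x,y),np.median(dd)))
    c=blob(p,(8,55,90),(32,110,255),bx);print(' cork',cv2.contourArea(c),cv2.boundingRect(c))
print(observe()['tool_pos'])
p,_=load('top9');q,_=load('side9')
im=np.hstack([cv2.resize(p[180:280,350:450],(400,400),interpolation=cv2.INTER_CUBIC),cv2.resize(q[180:280,290:390],(400,400),interpolation=cv2.INTER_CUBIC)])
cv2.imwrite('pics/c9.png',im[:,:,::-1])
```

```text
top 447.0 (array([ 0.53973895, -0.07930579]), np.float64(0.030288930996097394)) ((398.0010681152344, 224.04237365722656), (24.010528564453125, 24.311363220214844), 73.13401794433594)
[[ 0.53996758 -0.07939506  0.05403659]]
 cork 0.0 (401, 236, 1, 1)
side 85.0 (array([ 0.53842911, -0.08013594]), np.float64(0.024517969075032356)) ((339.6279296875, 230.06036376953125), (5.157683372497559, 25.717369079589844), 98.4852523803711)
[[0.42229191 0.12855417 0.24325688]]
 cork 29.5 (330, 236, 17, 5)
[0.41963508 0.10996791 0.12320719]
```

View pics/c9.png

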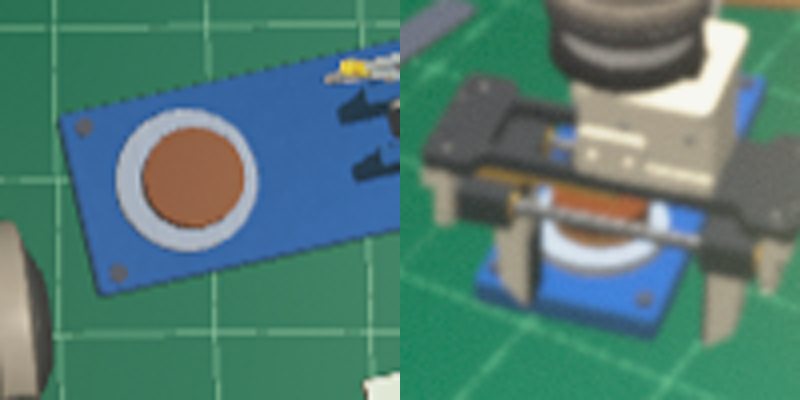

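The walnut sits centred on the cork: it measures (0.5397,−0.0793) from the top view, against the cork at (0.5403,−0.0797). Next is the red handle, whose grip point is at about (0.5155,−0.2557,0.302).

>>> send_rows --pt "1 0 -0.01 0.047 -0.14" --pt "1 0 -0.01 0.047 -0.14" --pt "1 0 -0.02 0.045 -0.14" --pt "1 0 -0.02 0.045 -0.14" --pt "1 0.014 -0.04 0.01 -0.14"

```text
time: 10.6
tool_pos: [0.4354, 0.008, 0.3223]
tool_rot: [3.132, -0.004, 1.077]
contact_force: [0.8, -0.5, -0.6]
opening: 0.0916
grip_force: 0.0
```

>>> send_rows --pt "1 0.014 -0.04 0 -0.14" --pt "1 0.014 -0.04 0 -0.14" --pt "1 0.014 -0.04 0 -0.14" --pt "1 0.014 -0.04 0 -0.14" --pt "1 0.014 -0.04 0 -0.14"

```text
time: 11.1
tool_pos: [0.5038, -0.1946, 0.3166]
tool_rot: [3.141, -0.0, 0.373]
contact_force: [-0.1, 0.6, -0.1]
opening: 0.0917
grip_force: 0.0
```

>>> send_rows --pt "1 0.012 -0.04 0 -0.14" --pt "1 0 -0.02 0 -0.03" --pt "1 0 0 0 0" --pt "1 0 0 0 0" --pt "1 0 0 0 0"

```text
time: 11.6
tool_pos: [0.5154, -0.25, 0.3168]
tool_rot: [3.141, -0.001, 0.213]
contact_force: [-0.5, 0.9, 0.3]
opening: 0.0922
grip_force: 0.0
```

>>> send_rows --pt "1 0 -0.006 -0.02 0" --pt "1 0 0 -0.02 0" --pt "1 0 0 -0.015 0" --pt "1 0 0 -0.01 0" --pt "1 0 0 0 0"

```text
time: 12.1
tool_pos: [0.5152, -0.2555, 0.2505]
tool_rot: [-3.14, 0.001, 0.213]
contact_force: [-0.5, -0.3, -0.2]
opening: 0.0918
grip_force: 0.0
```

Run:
```python
from m import *
o=observe();t=o['tool_pos'];print(t,o['contact_force'],o['opening'])
p,d=snap('side','s10');q,dq=snap('top','t10')
m=mask(p,(0,150,90),(6,255,255),(340,80,420,140))|mask(p,(174,150,90),(180,255,255),(340,80,420,140));v,u=np.nonzero(m)
Q=atdepth('side',np.c_[u,v],d[v,u]);print('bar',np.c_[u,v].mean(0),len(u),np.median(Q,0), 'grip px pred',proj('side',t+[0,0,.051]))
# finger tips: light grey low points near
vv,uu=np.mgrid[60:150,330:440];dd=d[60:150,330:440].ravel();Q=atdepth('side',np.c_[uu.ravel(),vv.ravel()],dd)
col=cv2.cvtColor(p,cv2.COLOR_RGB2HSV)[60:150,330:440].reshape(-1,3);a=(Q-t)@X;b=(Q-t)@Y
k=(dd>0)&(np.abs(a)<.02)&(np.abs(b)<.08)&(col[:,1]<110)
for s in(0,1):
    S=Q[k&((b>0)==bool(s))];
    if len(S): i=np.argsort(S[:,2])[:5];print(s,len(S),S[i].round(4).tolist())
im=np.hstack([cv2.resize(p[60:180,310:430],(400,400),interpolation=cv2.INTER_CUBIC),cv2.resize(q[140:260,420:540],(400,400),interpolation=cv2.INTER_CUBIC)])
cv2.imwrite('pics/c10.png',im[:,:,::-1])
```

```text
[ 0.51516277 -0.25554197  0.25048927] [-0.53111666 -0.28017658 -0.2349058 ] 0.09183824718921844
bar [383.37234043 113.32978723] 94 [ 0.50649708 -0.25406623  0.3032029 ] grip px pred [[385.31403839 113.71330044]]
0 37 [[0.5166, -0.3123, 0.3373], [0.5163, -0.3109, 0.3406], [0.5178, -0.3083, 0.3412], [0.516, -0.3159, 0.3413], [0.5193, -0.3112, 0.3424]]
1 765 [[0.5161, -0.2099, 0.2838], [0.4983, -0.2114, 0.2853], [0.5102, -0.2085, 0.2861], [0.5118, -0.2063, 0.2867], [0.5072, -0.2077, 0.2873]]
```

View pics/c10.png

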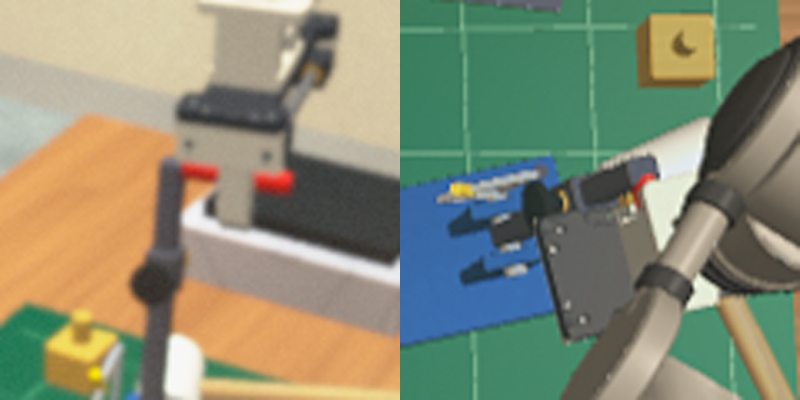

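The fingers straddle the bar with their tips at z 0.284 and the bar at 0.303, and the body clears the lever. I close on it.

>>> send_rows --pt "1 0 0 0.003 0" --pt "0.5 0 0 0 0" --pt "0.1 0 0 0 0" --pt "0 0 0 0 0" --pt "0 0 0 0 0" --grip_force 25

```text
time: 12.7
tool_pos: [0.5155, -0.2568, 0.2542]
tool_rot: [3.141, 0.0, 0.212]
contact_force: [0.3, 0.5, 1.0]
opening: 0.0644
grip_force: 0.0
```

>>> send_rows --pt "0 0 0 0 0" --pt "0 0 0 0 0" --pt "0 0 0 0 0"

```text
time: 13.0
tool_pos: [0.5155, -0.2568, 0.2542]
tool_rot: [3.142, 0.0, 0.212]
contact_force: [0.0, -0.2, 0.2]
opening: 0.0404
grip_force: 0.0
```

```bash
cat > lev.py <<'E'
from m import *
def st():
    o=observe();t=o['tool_pos'];y=(t-H)@Y;x=(t-H)@X
    th=.35+np.arctan2(y,t[2]+.0505-H[2]);print('t',o['time'],t.round(4),'x',x.round(4),'y',y.round(4),'op',round(o['opening'],4),'F',o['contact_force'].round(1),'Fy',(o['contact_force']@Y).round(1),'asin th',round(.35+np.arcsin(np.clip(y/.21,-1,1)),3),'atan',th.round(3));return o
def rows(th,ths):
    f=lambda a:.21*np.array([np.sin(a-.35),np.cos(a-.35)])
    a=f(th)
    for q in ths:
        b=f(q);D=(b[0]-a[0])*Y+[0,0,b[1]-a[1]];print(round(q,3),D.round(4).tolist());a=b
E
python3 -c "
from lev import *
o=st();y=(o['tool_pos']-H)@Y
th=.35+np.arcsin(y/.21);rows(th,th+np.cumsum([.06,.1,.14,.14,.14]+[.14]*7))"
```

```text
t 13.0 [ 0.5155 -0.2568  0.2542] x -0.0621 y -0.0389 op 0.0404 F [ 0.  -0.2  0.2] Fy -0.2 asin th 0.164 atan 0.168
0.224 [-0.0026, 0.0122, 0.002]
0.324 [-0.0044, 0.0205, 0.0016]
0.464 [-0.0061, 0.0287, -0.0013]
0.604 [-0.006, 0.0282, -0.0054]
0.744 [-0.0058, 0.0272, -0.0093]
0.884 [-0.0055, 0.0257, -0.0131]
1.024 [-0.0051, 0.0236, -0.0167]
1.164 [-0.0045, 0.0211, -0.0199]
1.304 [-0.0039, 0.0182, -0.0227]
1.444 [-0.0032, 0.0149, -0.0251]
1.584 [-0.0024, 0.0114, -0.027]
1.724 [-0.0016, 0.0076, -0.0283]
```

>>> send_rows --pt "0 0 0 0 0" --pt "0 0 0 0 0" --pt "0 0 0 0 0" --pt "0 0 0 0 0" --pt "0 0 0 0 0"

```text
time: 13.5
tool_pos: [0.5156, -0.2571, 0.2544]
tool_rot: [3.141, -0.0, 0.212]
contact_force: [-1.0, -0.4, 0.7]
opening: 0.0152
grip_force: 25.0
```

```bash
python3 -c "
from lev import *
st()"
```

```text
t 13.5 [ 0.5156 -0.2571  0.2544] x -0.0621 y -0.0391 op 0.0152 F [-1.  -0.4  0.7] Fy -0.2 asin th 0.163 atan 0.167
```

>>> send_rows --pt "0 -0.0026 0.0122 0.002 0" --pt "0 -0.0044 0.0205 0.0016 0" --pt "0 -0.0061 0.0287 -0.0013 0" --pt "0 -0.006 0.0282 -0.0054 0" --pt "0 0 0 0 0"

```text
time: 14.0
tool_pos: [0.4962, -0.164, 0.2516]
tool_rot: [-3.14, -0.001, 0.215]
contact_force: [-0.8, 3.8, 4.5]
opening: 0.015
grip_force: 25.0
```

```bash
python3 -c "
from lev import *
st()"
```

```text
t 14.0 [ 0.4962 -0.164   0.2516] x -0.0616 y 0.0559 op 0.015 F [-0.8  3.8  4.5] Fy 3.8 asin th 0.62 atan 0.611
```

>>> send_rows --pt "0 -0.0058 0.0272 -0.0093 0" --pt "0 -0.0055 0.0257 -0.0131 0" --pt "0 -0.0051 0.0236 -0.0167 0" --pt "0 -0.0045 0.0211 -0.0199 0" --pt "0 0 0 0 0"

```text
time: 14.5
tool_pos: [0.4757, -0.0677, 0.1905]
tool_rot: [-3.14, -0.0, 0.214]
contact_force: [3.9, 1.6, -2.7]
opening: 0.0151
grip_force: 25.0
```

```bash
python3 -c "
from lev import *
st(); rows(1.164,[1.264,1.364,1.464,1.544])"
```

```text
t 14.5 [ 0.4757 -0.0677  0.1905] x -0.0615 y 0.1544 op 0.0151 F [ 3.9  1.6 -2.7] Fy 0.8 asin th 1.176 atan 1.156
1.264 [-0.0028, 0.0133, -0.016]
1.364 [-0.0025, 0.0117, -0.0172]
1.464 [-0.0021, 0.01, -0.0184]
1.544 [-0.0014, 0.0066, -0.0154]
```

>>> send_rows --pt "0 -0.0028 0.0133 -0.016 0" --pt "0 -0.0025 0.0117 -0.0172 0" --pt "0 -0.0021 0.01 -0.0184 0" --pt "0 -0.0014 0.0066 -0.0154 0" --pt "0 0 0 0 0"

```text
time: 15.0
tool_pos: [0.4674, -0.0281, 0.1238]
tool_rot: [3.142, 0.0, 0.212]
contact_force: [3.9, -1.0, -3.4]
opening: 0.0154
grip_force: 25.0
```

```bash
python3 -c "
from lev import *
st(); rows(1.544,[1.594,1.644,1.684]);rows(1.684,1.684+.02*np.arange(1,14))"
```

```text
t 15.0 [ 0.4674 -0.0281  0.1238] x -0.0614 y 0.1948 op 0.0154 F [ 3.9 -1.  -3.4] Fy -1.8 asin th 1.538 atan 1.525
1.594 [-0.0008, 0.0035, -0.0099]
1.644 [-0.0007, 0.0031, -0.01]
1.684 [-0.0004, 0.0021, -0.0081]
1.704 [-0.0002, 0.0009, -0.0041]
1.724 [-0.0002, 0.0008, -0.0041]
1.744 [-0.0002, 0.0008, -0.0041]
1.764 [-0.0001, 0.0007, -0.0041]
1.784 [-0.0001, 0.0006, -0.0042]
1.804 [-0.0001, 0.0005, -0.0042]
1.824 [-0.0001, 0.0004, -0.0042]
1.844 [-0.0001, 0.0004, -0.0042]
1.864 [-0.0001, 0.0003, -0.0042]
1.884 [-0.0, 0.0002, -0.0042]
1.904 [-0.0, 0.0001, -0.0042]
1.924 [-0.0, 0.0, -0.0042]
1.944 [0.0, -0.0001, -0.0042]
```

>>> send_rows --pt "0 -0.0008 0.0035 -0.0099 0" --pt "0 -0.0007 0.0031 -0.01 0" --pt "0 -0.0004 0.0021 -0.0081 0" --pt "0 0 0 0 0" --pt "0 0 0 0 0"

```text
time: 15.5
tool_pos: [0.4656, -0.0198, 0.0963]
tool_rot: [3.141, -0.001, 0.212]
contact_force: [5.5, -3.8, -5.0]
opening: 0.0154
grip_force: 25.0
```

>>> send_rows --pt "0 -0.0002 0.0009 -0.0041 0" --pt "0 0 0 0 0" --pt "0 0 0 0 0"

```text
time: 15.8
tool_pos: [0.4655, -0.019, 0.0924]
tool_rot: [3.14, -0.001, 0.212]
contact_force: [3.9, -3.8, -4.1]
opening: 0.0153
grip_force: 25.0
```

>>> send_rows --pt "0 -0.0002 0.0008 -0.0041 0" --pt "0 0 0 0 0" --pt "0 0 0 0 0"

```text
time: 16.1
tool_pos: [0.4653, -0.0181, 0.0884]
tool_rot: [3.14, -0.001, 0.212]
contact_force: [5.6, -4.4, -3.1]
opening: 0.0152
grip_force: 25.0
```

>>> send_rows --pt "0 -0.0001 0.0004 -0.0021 0" --pt "0 0 0 0 0" --pt "0 0 0 0 0"

```text
time: 16.4
tool_pos: [0.4652, -0.0178, 0.0864]
tool_rot: [3.14, -0.001, 0.212]
contact_force: [4.2, -4.2, -1.8]
opening: 0.0148
grip_force: 25.0
```

>>> send_rows --pt "0 -0.0001 0.0004 -0.0021 0" --pt "0 0 0 0 0" --pt "0 0 0 0 0"

```text
time: 16.7
tool_pos: [0.4652, -0.0174, 0.0844]
tool_rot: [3.14, -0.001, 0.212]
contact_force: [4.8, -4.9, -1.4]
opening: 0.0154
grip_force: 25.0
```

>>> send_rows --pt "0 -0.0001 0.0004 -0.0021 0" --pt "0 0 0 0 0" --pt "0 0 0 0 0"

```text
time: 17.0
tool_pos: [0.4651, -0.0171, 0.0824]
tool_rot: [3.14, -0.002, 0.212]
contact_force: [3.6, -4.9, -1.4]
opening: 0.0154
grip_force: 25.0
```

>>> send_rows --pt "0 -0.0001 0.0003 -0.0021 0" --pt "0 0 0 0 0" --pt "0 0 0 0 0"

```text
time: 17.3
tool_pos: [0.465, -0.0168, 0.0802]
tool_rot: [3.14, -0.002, 0.212]
contact_force: [4.9, -4.4, -0.8]
opening: 0.0151
grip_force: 25.0
```

>>> send_rows --pt "0 -0.0001 0.0003 -0.0021 0" --pt "0 0 0 0 0" --pt "0 0 0 0 0"

```text
time: 17.6
tool_pos: [0.465, -0.0165, 0.0782]
tool_rot: [3.14, -0.002, 0.212]
contact_force: [5.3, -4.7, -0.0]
opening: 0.0152
grip_force: 25.0
```

>>> send_rows --pt "0 0 0.0003 -0.0021 0" --pt "0 0 0 0 0" --pt "0 0 0 0 0"

```text
time: 17.9
tool_pos: [0.4649, -0.0162, 0.076]
tool_rot: [3.14, -0.002, 0.212]
contact_force: [3.9, -5.0, -0.6]
opening: 0.0153
grip_force: 25.0
```

>>> send_rows --pt "0 0 0.0003 -0.0021 0" --pt "0 0 0 0 0" --pt "0 0 0 0 0"

```text
time: 18.2
tool_pos: [0.4648, -0.0159, 0.0739]
tool_rot: [3.14, -0.001, 0.212]
contact_force: [3.9, -6.2, -1.2]
opening: 0.0151
grip_force: 25.0
```

>>> send_rows --pt "0 0 0.0002 -0.0021 0" --pt "0 0 0 0 0" --pt "0 0 0 0 0"

```text
time: 18.5
tool_pos: [0.4648, -0.0157, 0.0718]
tool_rot: [3.14, -0.001, 0.212]
contact_force: [4.1, -5.6, -1.2]
opening: 0.015
grip_force: 25.0
```

>>> send_rows --pt "0 0 0.0002 -0.0021 0" --pt "0 0 0 0 0" --pt "0 0 0 0 0"

```text
time: 18.8
tool_pos: [0.4647, -0.0155, 0.0698]
tool_rot: [3.14, -0.001, 0.212]
contact_force: [3.7, -5.5, -0.6]
opening: 0.015
grip_force: 25.0
```

Baseline Fz is about −0.8 N, and there is no foot contact yet.

>>> send_rows --pt "0 0 0.0001 -0.0021 0" --pt "0 0 0 0 0" --pt "0 0 0 0 0"

```text
time: 19.1
tool_pos: [0.4647, -0.0153, 0.0677]
tool_rot: [3.14, -0.001, 0.212]
contact_force: [3.7, -5.0, -0.4]
opening: 0.0151
grip_force: 25.0
```

>>> send_rows --pt "0 0 0.0001 -0.0021 0" --pt "0 0 0 0 0" --pt "0 0 0 0 0"

```text
time: 19.4
tool_pos: [0.4647, -0.0151, 0.0655]
tool_rot: [3.14, -0.001, 0.212]
contact_force: [3.7, -4.6, -0.5]
opening: 0.015
grip_force: 25.0
```

>>> send_rows --pt "0 0 0.0001 -0.0021 0" --pt "0 0 0 0 0" --pt "0 0 0 0 0"

```text
time: 19.7
tool_pos: [0.4646, -0.015, 0.0634]
tool_rot: [3.141, -0.001, 0.212]
contact_force: [3.7, -4.3, -0.9]
opening: 0.0151
grip_force: 25.0
```

>>> send_rows --pt "0 0 0.0001 -0.0021 0" --pt "0 0 0 0 0" --pt "0 0 0 0 0"

```text
time: 20.0
tool_pos: [0.4646, -0.0148, 0.0613]
tool_rot: [3.141, -0.001, 0.212]
contact_force: [4.3, -4.6, -0.5]
opening: 0.0152
grip_force: 25.0
```

>>> send_rows --pt "0 0 0.0001 -0.0021 0" --pt "0 0 0 0 0" --pt "0 0 0 0 0"

```text
time: 20.3
tool_pos: [0.4646, -0.0147, 0.0592]
tool_rot: [3.141, -0.001, 0.212]
contact_force: [3.1, -3.7, -0.7]
opening: 0.0153
grip_force: 25.0
```

>>> send_rows --pt "0 0 0.0001 -0.0021 0" --pt "0 0 0 0 0" --pt "0 0 0 0 0"

```text
time: 20.6
tool_pos: [0.4645, -0.0146, 0.0571]
tool_rot: [3.141, -0.001, 0.212]
contact_force: [3.5, -4.5, -0.9]
opening: 0.0149
grip_force: 25.0
```

>>> send_rows --pt "0 0 0.0001 -0.0021 0" --pt "0 0 0 0 0" --pt "0 0 0 0 0"

```text
time: 20.9
tool_pos: [0.4645, -0.0146, 0.055]
tool_rot: [3.141, -0.001, 0.212]
contact_force: [3.7, -5.6, 0.1]
opening: 0.0154
grip_force: 25.0
```

>>> send_rows --pt "0 0 0.0001 -0.0021 0" --pt "0 0 0 0 0" --pt "0 0 0 0 0"

```text
time: 21.2
tool_pos: [0.4646, -0.0146, 0.0531]
tool_rot: [3.14, -0.001, 0.212]
contact_force: [3.5, -4.4, 0.7]
opening: 0.0151
grip_force: 25.0
```

>>> send_rows --pt "0 0 0 -0.0021 0" --pt "0 0 0 0 0" --pt "0 0 0 0 0"

```text
time: 21.5
tool_pos: [0.4646, -0.0145, 0.0512]
tool_rot: [3.14, -0.001, 0.212]
contact_force: [2.1, -5.3, 3.2]
opening: 0.0149
grip_force: 25.0
```

Run:
```python
from lev import *
st()
```

```text
t 21.5 [ 0.4646 -0.0145  0.0512] x -0.0613 y 0.2087 op 0.0149 F [ 2.1 -5.3  3.2] Fy -5.6 asin th 1.811 atan 1.879
```

Contact has begun: Fz is rising at about 2.3 N per step. I aim for Fz around 11.5 N, a rise of 12.4 N at the handle, which is 20 N at the foot.

>>> send_rows --pt "0 0 0 -0.002 0" --pt "0 0 0 0 0" --pt "0 0 0 0 0"

```text
time: 21.8
tool_pos: [0.4646, -0.0145, 0.0494]
tool_rot: [3.14, -0.001, 0.212]
contact_force: [2.0, -4.7, 5.0]
opening: 0.015
grip_force: 25.0
```

>>> send_rows --pt "0 0 0 -0.002 0" --pt "0 0 0 0 0" --pt "0 0 0 0 0"

```text
time: 22.1
tool_pos: [0.4646, -0.0145, 0.0476]
tool_rot: [3.14, -0.001, 0.212]
contact_force: [1.4, -4.9, 8.3]
opening: 0.0153
grip_force: 25.0
```

>>> send_rows --pt "0 0 0 -0.002 0" --pt "0 0 0 0 0" --pt "0 0 0 0 0"

```text
time: 22.4
tool_pos: [0.4647, -0.0145, 0.0458]
tool_rot: [3.14, -0.002, 0.212]
contact_force: [0.3, -3.9, 10.2]
opening: 0.0151
grip_force: 25.0
```

>>> send_rows --pt "0 0 0 -0.001 0" --pt "0 0 0 0 0" --pt "0 0 0 0 0"

```text
time: 22.7
tool_pos: [0.4647, -0.0145, 0.045]
tool_rot: [3.14, -0.002, 0.212]
contact_force: [-0.6, -5.2, 12.0]
opening: 0.015
grip_force: 25.0
```

>>> send_rows --pt "0 0 0 0 0" --pt "0 0 0 0 0" --pt "0 0 0 0 0" --pt "0 0 0 0 0" --pt "0 0 0 0 0"

```text
time: 23.2
tool_pos: [0.4647, -0.0146, 0.045]
tool_rot: [3.14, -0.002, 0.212]
contact_force: [-0.2, -5.3, 12.0]
opening: 0.015
grip_force: 25.0
```

>>> send_rows --pt "0 0 0 0 0" --pt "0 0 0 0 0" --pt "0 0 0 0 0" --pt "0 0 0 0 0" --pt "0 0 0 0 0"

```text
time: 23.7
tool_pos: [0.4647, -0.0145, 0.045]
tool_rot: [3.14, -0.002, 0.212]
contact_force: [-0.1, -5.0, 12.3]
opening: 0.015
grip_force: 25.0
```

Run:
```python
from lev import *
o=st()
th=1.92-np.arcsin((o['tool_pos'][2]+.0505-.093)/.21);print(th)
rows(1.905,[1.88,1.83,1.76,1.68,1.58,1.46,1.34,1.22,1.1,1.0])
```

```text
t 23.7 [ 0.4647 -0.0145  0.045 ] x -0.0612 y 0.2087 op 0.015 F [-0.1 -5.  12.3] Fy -4.8 asin th 1.808 atan 1.909
1.9079186106125885
1.88 [0.0, -0.0001, 0.0052]
1.83 [0.0001, -0.0007, 0.0105]
1.76 [0.0004, -0.0018, 0.0146]
1.68 [0.0007, -0.0033, 0.0165]
1.58 [0.0013, -0.0059, 0.0201]
1.46 [0.0021, -0.0096, 0.0232]
1.34 [0.0026, -0.0123, 0.0218]
1.22 [0.0031, -0.0147, 0.0202]
1.1 [0.0036, -0.017, 0.0182]
1.0 [0.0034, -0.0157, 0.0135]
```

>>> send_rows --pt "0 0 -0.0001 0.0052 0" --pt "0 0.0001 -0.0007 0.0105 0" --pt "0 0.0004 -0.0018 0.0146 0" --pt "0 0.0007 -0.0033 0.0165 0" --pt "0 0.0013 -0.0059 0.0201 0"

```text
time: 24.2
tool_pos: [0.466, -0.0226, 0.1103]
tool_rot: [-3.135, 0.0, 0.21]
contact_force: [6.0, 12.0, -2.2]
opening: 0.0153
grip_force: 25.0
```

>>> send_rows --pt "0 0.0021 -0.0096 0.0232 0" --pt "0 0.0026 -0.0123 0.0218 0" --pt "0 0.0031 -0.0147 0.0202 0" --pt "0 0.0036 -0.017 0.0182 0" --pt "0 0.0034 -0.0157 0.0135 0"

```text
time: 24.7
tool_pos: [0.4791, -0.0827, 0.2115]
tool_rot: [-3.119, -0.003, 0.215]
contact_force: [-14.0, 47.3, 45.4]
opening: 0.0169
grip_force: 25.0
```

>>> send_rows --pt "0 0 0 0 0" --pt "0 0 0 0 0" --pt "0 0 0 0 0"

```text
time: 25.0
tool_pos: [0.4806, -0.0861, 0.212]
tool_rot: [-3.128, -0.005, 0.214]
contact_force: [-10.3, 32.2, 40.1]
opening: 0.015
grip_force: 25.0
```

```bash
cat >> lev.py <<'E'
def bar(tag):
    # red bar in both views; ray through bar-axis pixels, points classified along x'
    R={}
    for n,bx in(('top',(380,150,520,260)),('side',(300,80,430,240))):
        p,d=snap(n,tag+n)
        m=mask(p,(0,150,90),(6,255,255),bx)|mask(p,(174,150,90),(180,255,255),bx);v,u=np.nonzero(m)
        if len(u)<20: print(n,'few',len(u));continue
        Q=atdepth(n,np.c_[u,v],d[v,u]);xp=(Q-H)@X;yp=(Q-H)@Y;zp=Q[:,2]-H[2]
        print(n,len(u),'x',np.percentile(xp,[5,95]).round(3),'depth y,z',np.median(yp).round(4),np.median(zp).round(4))
        R[n]=(u.mean(),v.mean(),np.median(xp))
    return R
E
python3 - <<'E'
from lev import *
st();R=bar('b1')
E
```

```text
t 25.0 [ 0.4806 -0.0861  0.212 ] x -0.0606 y 0.1353 op 0.015 F [-10.3  32.2  40.1] Fy 33.6 asin th 1.05 atan 1.024
top few 0
side 98 x [-0.087 -0.01 ] depth y,z 0.1403 0.1646
```

The radial load of about 50 N is from path error: I underestimated the press angle, so the commanded path ran inside the arc. I relieve it outward along the lever.

>>> send_rows --pt "0 -0.0005 0.0025 0.003 0" --pt "0 -0.0005 0.0025 0.003 0" --pt "0 0 0 0 0"

```text
time: 25.4
tool_pos: [0.4806, -0.0875, 0.2135]
tool_rot: [-3.138, -0.002, 0.213]
contact_force: [3.3, 6.0, 2.4]
opening: 0.0152
grip_force: 25.0
```

Run:
```python
from lev import *
st();R=bar('b2')
for n,bx in(('top',(375,200,420,250)),('side',(315,212,365,250))):
    p,d=load('b2'+n)
    try:
        c=blob(p,(0,120,30),(15,255,200),bx);c=cv2.convexHull(c);print(n,cv2.contourArea(c),fitcirc(onplane(n,c.reshape(-1,2),.055)),cv2.fitEllipse(c))
    except Exception as e: print(n,e)
```

```text
t 25.4 [ 0.4806 -0.0875  0.2135] x -0.0609 y 0.134 op 0.0152 F [3.3 6.  2.4] Fy 5.1 asin th 1.042 atan 1.015
top few 0
side 88 x [-0.088 -0.012] depth y,z 0.1392 0.1657
top 149.0 (array([ 0.55175126, -0.06978488]), np.float64(0.019975665947899627)) ((394.17620849609375, 219.08038330078125), (11.568624496459961, 19.606693267822266), 54.54611587524414)
side 251.5 (array([ 0.53857079, -0.07973589]), np.float64(0.029272482476562195)) ((339.5746765136719, 228.87246704101562), (14.910218238830566, 22.69353485107422), 90.40262603759766)
```

Run:
```python
from lev import *
rows(1.046,[1.011,.976,.941,.906])
```

```text
1.011 [0.0012, -0.0056, 0.0046]
0.976 [0.0012, -0.0057, 0.0044]
0.941 [0.0013, -0.0059, 0.0042]
0.906 [0.0013, -0.006, 0.004]
```

>>> send_rows --pt "0 0.0012 -0.0056 0.0046 0" --pt "0 0.0012 -0.0057 0.0044 0" --pt "0 0.0013 -0.0059 0.0042 0" --pt "0 0.0013 -0.006 0.004 0" --pt "0 0 0 0 0"

```text
time: 26.0
tool_pos: [0.4855, -0.1104, 0.2316]
tool_rot: [-3.136, -0.002, 0.212]
contact_force: [0.2, 7.7, 10.7]
opening: 0.0151
grip_force: 25.0
```

>>> send_rows --pt "0 0 0 0 0" --pt "0 0 0 0 0"

```text
time: 26.2
tool_pos: [0.4856, -0.1105, 0.2316]
tool_rot: [-3.137, -0.002, 0.212]
contact_force: [0.7, 6.9, 10.2]
opening: 0.0152
grip_force: 25.0
```

Run:
```python
from lev import *
st();R=bar('b3')
```

```text
t 26.2 [ 0.4856 -0.1105  0.2316] x -0.0608 y 0.1105 op 0.0152 F [ 0.7  6.9 10.2] Fy 6.6 asin th 0.904 atan 0.879
top few 0
side 124 x [-0.087 -0.011] depth y,z 0.1148 0.1833
```

>>> send_rows --pt "0 0 0.001 0.0015 0" --pt "0 0 0 0 0" --pt "0.4 0 0 0 0" --pt "0.8 0 0 0 0" --pt "1 0 0 0 0"

```text
time: 26.8
tool_pos: [0.4847, -0.1122, 0.2321]
tool_rot: [-3.141, 0.002, 0.212]
contact_force: [-0.4, 0.1, -0.1]
opening: 0.0346
grip_force: 0.0
```

>>> send_rows --pt "1 0 0 0 0" --pt "1 0 0 0 0" --pt "1 0 0 0 0" --pt "1 0 0 0 0" --pt "1 0 0 0 0"

```text
time: 27.3
tool_pos: [0.4852, -0.1123, 0.2326]
tool_rot: [3.142, 0.0, 0.212]
contact_force: [-0.4, 1.3, 0.0]
opening: 0.0745
grip_force: 0.0
```

>>> send_rows --pt "1 0 0 0.02 0" --pt "1 0 0 0.03 0" --pt "1 0 0 0.03 0" --pt "1 -0.02 0.0 0.02 0" --pt "1 -0.03 0.03 0 0"

```text
time: 27.8
tool_pos: [0.4367, -0.0844, 0.3346]
tool_rot: [3.138, -0.004, 0.209]
contact_force: [0.2, 2.0, -0.8]
opening: 0.0914
grip_force: 0.0
```

>>> send_rows --pt "1 -0.02 0.04 0 0" --pt "1 -0.01 0.045 0 0" --pt "1 0 0.045 0 0" --pt "1 0 0.045 0 0" --pt "1 0 0.045 0 0"

```text
time: 28.3
tool_pos: [0.4049, 0.1394, 0.333]
tool_rot: [3.141, -0.001, 0.211]
contact_force: [1.2, -0.4, -0.6]
opening: 0.0919
grip_force: 0.0
```

>>> send_rows --pt "1 0 0.045 0 0" --pt "1 0 0.045 0 0" --pt "1 0 0.03 0 0" --pt "1 0 0 0 0"

```text
time: 28.7
tool_pos: [0.4047, 0.2608, 0.3321]
tool_rot: [-3.141, 0.001, 0.216]
contact_force: [0.4, -0.4, -0.5]
opening: 0.0915
grip_force: 0.0
```

Run:
```python
from lev import *
o=st();R=bar('b4')
C={}
for n,bx,bs in(('top',(380,150,520,260),(375,200,420,250)),('side',(300,80,430,240),(315,212,365,250))):
    p,d=load('b4'+n)
    m=mask(p,(0,150,90),(6,255,255),bx)|mask(p,(174,150,90),(180,255,255),bx);v,u=np.nonzero(m)
    ln=cv2.fitLine(np.c_[u,v].astype('f'),cv2.DIST_HUBER,0,.01,.01).ravel();t=(np.c_[u,v]-ln[2:])@ln[:2]
    a=ln[2:]+ln[:2]*t.min();b=ln[2:]+ln[:2]*t.max();C[n]=(a,b) if n=='top' else (a,b);print(n,a,b)
    mid=(a+b)/2; yz=onvert(n,mid,-.048); print(' mid on plane',yz)
    try:
        c=cv2.convexHull(blob(p,(0,120,30),(15,255,200),bs));print(n,cv2.contourArea(c),fitcirc(onplane(n,c.reshape(-1,2),.055)),cv2.fitEllipse(c))
    except Exception as e: print(e)
P,e=tri((C['top'][0]+C['top'][1])/2,'top',(C['side'][0]+C['side'][1])/2,'side')
print(P,e,(P-H)@X,(P-H)@Y,P[2]-H[2],.35+np.arctan2((P-H)@Y,P[2]-H[2]))
```

```text
t 28.7 [0.4047 0.2608 0.3321] x -0.0624 y 0.4905 op 0.0915 F [ 0.4 -0.4 -0.5] Fy -0.4 asin th 1.921 atan 1.387
top 260 x [-0.084 -0.01 ] depth y,z 0.1132 0.183
side 186 x [-0.086 -0.019] depth y,z 0.1151 0.1837
top [419.97280278 210.75058244] [429.67599068 248.59585479]
 mid on plane [[0.11672114 0.20145987]]
top 447.5 (array([ 0.53979792, -0.07921224]), np.float64(0.030337584928540003)) ((397.9690246582031, 224.02798461914062), (24.024457931518555, 24.372135162353516), 86.68689727783203)
side [347.63172    150.05132395] [379.84998604 155.83557327]
 mid on plane [[0.09757681 0.17274449]]
side 251.5 (array([ 0.53830992, -0.07968806]), np.float64(0.029195642824769944)) ((339.61444091796875, 228.91807556152344), (15.043850898742676, 22.483932495117188), 89.78558349609375)
[ 0.49681313 -0.10656342  0.27433123] 0.005282321199399683 -0.04903354213252302 0.11198442316172487 0.1813312292078705 0.903237329949617
```

Run:
```python
from lev import *
for n,tags,bx,lo in(('top',['top0','top9','b2top','b3top','b4top'],(432,192,444,201),(20,125,150)),('side',['side0','s8','b2side','b3side','b4side'],(334,168,343,177),(23,190,170))):
    for tg in tags:
        p,d=load(tg);v,u=np.nonzero(mask(p,lo,(34,255,255),bx))
        if len(u)<3: print(tg,len(u));continue
        dd=d[v,u];Q=atdepth(n,np.c_[u,v],dd)-H;x,y,z=Q@X,Q@Y,Q[:,2];r=np.hypot(y,z);off=np.arcsin(np.clip(.004/r,-1,1))
        th=.35+np.arctan2(y,z)
        V=onvert(n,(u.mean(),v.mean()),.031)[0]
        print(tg,len(u),'px',u.mean().round(2),v.mean().round(2),'x',np.median(x).round(4),'y',np.median(y).round(4),'z',np.median(z).round(4),'r',np.percentile(r,[10,50,90]).round(3),'th',np.median(th).round(3),'th+off',np.median(th+off).round(3),'planeyz',V.round(4))
```

```text
top0 20 px 437.75 196.8 x 0.0304 y 0.0402 z 0.0658 r [0.066 0.077 0.085] th 0.906 th+off 0.953 planeyz [0.0406 0.0634]
top9 20 px 437.75 196.8 x 0.0302 y 0.0411 z 0.0661 r [0.065 0.079 0.085] th 0.9 th+off 0.956 planeyz [0.0406 0.0634]
b2top 0
b3top 0
b4top 20 px 437.75 196.8 x 0.0302 y 0.0413 z 0.0675 r [0.068 0.081 0.089] th 0.888 th+off 0.944 planeyz [0.0406 0.0634]
side0 14 px 337.86 172.0 x 0.0317 y 0.0412 z 0.0682 r [0.077 0.084 0.17 ] th 0.889 th+off 0.938 planeyz [0.0438 0.0717]
s8 0
b2side 6 px 337.5 172.0 x 0.0322 y 0.0441 z 0.0713 r [0.08  0.084 0.088] th 0.902 th+off 0.951 planeyz [0.0468 0.0735]
b3side 12 px 338.0 171.5 x 0.0317 y 0.0441 z 0.0717 r [0.079 0.089 0.169] th 0.898 th+off 0.946 planeyz [0.0427 0.0725]
b4side 11 px 337.91 171.64 x 0.0321 y 0.0431 z 0.0704 r [0.081 0.084 0.168] th 0.888 th+off 0.934 planeyz [0.0435 0.0726]
```

In each camera the lever and tab agree to about 0.01 rad: the side view gives 0.899 against 0.894, and the top view 0.924 against 0.93. The stack is unmoved and the hand is clear, so I hand in.

```bash
python3 -c "
from h import *
print(hand_in())"
```

```text
the job is handed in; nothing more can be done
None
```

The job is handed in, but `hand_in` gave no verdict: the walnut lies centred on the cork, was pressed at about 17–20 N for over a second, and the lever stands within about 0.01 rad of the yellow tab by the cameras; the one hitch was about 50–65 N at the wrist while swinging the lever back up, relieved at once.

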